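# Set a gas inlet tube in the cutting jig against its length stop

## Robot

A 7-joint arm with a two-finger parallel gripper is mounted at the origin on a cart in front of the work surface, level with it; the furniture and walls round the work are solid. World frame = base frame: x ahead of the robot, y to its left, z up, the work surface at z = 0. Lengths are in m, angles in rad, forces in N, time in s.
With the tool pointing down it reaches from about 0.35 to 0.9 m from the base axis. Payload 8.1 kg.
Tool frame: the origin (TCP) lies at the very end of the fingers, on their centre line; the grasp point (between the pads) lies arm.hold_point_z behind it (arm.hold_point_z is the distance from the TCP to the grasp point, in m); z points along the fingers, y is the line along which they close (so a half turn about z gives the same grasp; the last joint's range is limited). The gripper opens to 92 mm and grips with 3 to 60 N. Pads are 19 mm wide; open, the fingers measure 130 mm over their backs; the gripper's body (75 mm by 190 mm) begins 47 mm behind the grasp point.
Start: joints at [-1.397, 0.434, 0.025, 1.573, -0.012, 1.134, -0.075], TCP at [0.171, 0.601, 0.227] pointing down, gripper open.
Joint ranges: [-2.62, 2.62], [-0.44, 2.09], [-1.27, 1.32], [0.08, 2.57], [-1.32, 4.46], [0.12, 2], [-2.74, 2.74]. Speed limits (rad/s): [2.22, 2.22, 3.01, 3.01, 3.14, 3.14, 3.14].

## Interface

Orientations are given as a rotation vector (axis times angle).
In Python, from cell import arm, vision, job, cut_out gives the robot as it stands. The module is installed in compiled form; this text tells all that it offers.
- The arm moves only by the tool play_rows, never from a script. Its argument "increments" is text: rows parted by semicolons, each of 5 numbers parted by spaces: the shift along the tool's x, y, z in cm, then the turn about the tool's z in degrees, then the opening, from -1 (shut) to 1 (fully open), so that 0 is half open. A call has 1 to 5 rows; each row shifts and turns the commanded pose from where the row before left it, along the tool's axes as they then stand; what a row does not reach is not made up. A row lasts 1/12 s, in which the tool goes at most 41.7 mm and 7.16 degrees, less where a joint would pass 70% of its speed; a pose out of reach is approached as far as the arm can. A call is refused whole if a number of a shift passes 4.17 or a number of a turn 7.16, either way. A call with a gripper value outside its range is refused whole. The fingers move at their own pace and stop on an object; "grip_force" is the grip in N (left out, the last holds). Time passes only in rows, so rows that do not move let the fingers close. It gives the time, the measured TCP pose, the force, the opening and the grip force at its end, in the units of the state.
- arm.observe(): the state, without advancing time (a new reading comes with each control period).
- vision.get_image(name): name is "scene" or "top"; returns a dict with "frame" (384x512x3 uint8, red, green, blue), "z_map" (384x512 float32, m along the optical axis (not along the pixel's ray), 0 where there is no reading), "mtx" (3x3 intrinsics, pixels), "cam_to_world" (4x4, takes a point from camera to world coordinates). Camera axes: x right, y up, looking along -z (the intrinsics and any distortion apply to the point x, -y, -z); pixel columns grow to the right and rows downward; lengths in m; the calibration is good to about 2 mm. A picture is of the moment at which its call begins.
- job.sign_off(): hands the job in; it is judged then, once.
Trained networks look in a picture, given as the dict that the camera call returned (one of the last four; its "shot" number tells which), for a name from the list of things; names that differ only in an ending like _2 or _b are one class to them, and where a whole thing is asked for, a point or a joint stands for the part that bears it (a point fixed in the world has none). Each returns a list of dicts, best first, with "confidence" (0 to 1); they miss things now and then, are a little off and sometimes report something else, mostly with a low value. They report only what shows in the picture. A call takes as long as a camera call.
- cut_out(query, picture): "mask" (384x512 bool, what is visible of it) and "point" ([row, column] in pixels, amid what is visible of it).
The state is a dict: "clock": time; "joints": joint angles; "dq": joint speeds; "joint_efforts": joint torques, N m; "position": TCP position; "ee_rot": TCP orientation; "force": force on the tool from outside, world axes, zero at the start; "ft_torque": the same for the moment, N m; "width": opening from 0.0 (shut) to 1.0 (fully open); "gripper_force": force on a finger pad.
Only numpy, scipy, OpenCV 4.12 (cv2) and the standard library are available. Lean on these libraries where they do the work, as an engineer would, in place of code of your own. Each camera call takes 0.05 s, during which the arm holds its last target. There are 200 camera calls.

## Task

Get the long steel tube ready to be cut: lay it in the V-groove of the tube-cutting jig and slide it along the groove, through under the bridge, until its end is pressed home against the stop pin; only then swing the hold-down arm fully down and press it firmly onto the tube. The stop pin is the length setting and is only lightly pinched, so feel for the contact and do not shift the pin. Leave the tube clamped and touching the pin, and leave the other things on the bench alone.

Things in the scene. Friction and masses are not known exactly. Their poses are not given: they have to be found in the camera images.
- tube: the long stainless steel tube, straight, 12 mm outside diameter, 180 mm long, about 70 g, plain and the same at both ends (either end may go to the stop); lies on the bench at the start. Origin at the middle of its length on its underside as it first lies (6 mm from the axis), x axis along the tube
- end_1 (a point): centre of the tube's end face at its own +x end, on the tube axis
- end_2 (a point): centre of the tube's end face at its own -x end, on the tube axis
- jig: steel tube-cutting jig, screwed to the bench: base plate 222 x 86 x 14 mm carrying a V-block. Origin on the bench under the front end of the groove, on its centre line; x along the groove from the open front end to the stop, z up. V-block: x 0 to 170 mm, y -18 to 18, top z 36; 90-degree groove 16 mm wide, 8 deep. The base ends 2 mm in front of the block; before it is bare bench
- groove_front (a point): point on the axis of a seated tube at the front end of the groove: jig x 0, z 36.5 mm. A seated tube stands half out of the block; fingers can grip it only where it hangs out over the front end. Laid with its leading end at jig x 100 to 116 mm (64 to 80 mm hanging out) it lies safely by itself; when home, 15 to 33 mm hang out. Sliding, it drags with under 1.5 N
- groove_back (a point): point on the axis of a seated tube at the back end of the V-block: jig x 170 mm, z 36.5 mm
- bridge (a point): top centre of the fixed bridge that spans the groove from jig x 120 to 140 mm: 36 mm wide, top z 54 mm (screw heads to 59). Its opening is 21 mm wide and leaves 2.3 mm above a seated tube, so the tube passes it only by sliding along the groove
- stop_post (a point): front face of the stop post behind the block, on the groove axis (jig x 186 mm); top z 56 mm. It pinches the stop pin, which lies on the groove axis with a 10 mm nose towards the front. The nose stands somewhere from jig x 147 to 165 mm, set anew each time: it is not measured and must be seen or felt. Friction alone holds it: it slips back if pushed with over about 12 N
- clamp_arm (a joint): angle (rad) of the aluminium hold-down arm, 18 mm wide, at jig x 70 mm. Stiff hinge (0.12 N m, stays where left) along the groove at jig y -30, z 47 mm. 0: level, rubber pad (30 mm from the hinge) on the seated tube; 1.57: upright; starts open, 1.3 to 1.7, its end then up to 115 mm above the bench. Pressed down with 5 N or more at the knob, the pad stays pressed on the tube
- clamp_knob (a point): centre of the outer face of the black knob (20 mm diameter, 18 tall) at the arm's free end, 56 mm along the arm from the hinge line and 27 mm off it. With the arm open it faces away from the groove (jig -y) and is pushed over from there; with the arm down it faces up, 74 mm above the bench at jig y 26 mm
- offcut: bystander: a 50 mm offcut of the same tube, origin at its middle on the underside
- marker: bystander: marker pen, 134 mm long, origin under its middle
- spanner: bystander: open-ended spanner, 155 mm long, origin under its middle
- fitting: bystander: brass hose fitting, 38 mm long, origin under its middle
- grease_jar: bystander: jar with blue lid, 45 mm diameter, 36 mm tall, origin under its middle

How it is judged:
By the outcome, as a careful person would: the job done as asked, in the order asked, and still so for the second after the job is handed in, with the robot touching nothing.
It also fails if it takes over 64 s, if anything falls off the work surface, if the arm or the gripper's body presses on something with over 40 N, if the wrist force passes 120 N, or if a joint passes its speed limit or range.

## Working session

There is one attempt and no reset: what is moved stays moved. The work goes in short steps, Python scripts to look and compute and a tool call to move; the robot and the scene stay as the last step left them, time stands still between calls to the robot, and variables do not carry over. Pictures are saved under pics/ and viewed, at most 11 in all, crops included, and the job is handed in when it is done.

Besides the shell and the picture viewer there is one more tool, called after ">>>" as name(argument=value, ...) on one line, values as JSON. play_rows: Moves the arm, as the interface text tells. Its arguments: {"type":"object","properties":{"increments":{"type":"string"},"grip_force":{"type":"number"}},"required":["increments"]}

```bash
mkdir -p pics; cat > h.py <<'E'
import numpy as np, cv2
from cell import arm, vision, job, cut_out
def pts(p,mask=None):
    z=p["z_map"]; K=p["mtx"]; r,c=np.nonzero((z>0)&(mask if mask is not None else True))
    d=z[r,c]; X=np.stack([(c-K[0,2])/K[0,0]*d,-(r-K[1,2])/K[1,1]*d,-d,np.ones_like(d)])
    return (p["cam_to_world"]@X)[:3].T, r,c
def save(p,n,crop=None,s=1):
    f=p["frame"][...,::-1]
    if crop: f=f[crop[0]:crop[1],crop[2]:crop[3]]
    cv2.imwrite("pics/"+n,cv2.resize(f,None,fx=s,fy=s,interpolation=cv2.INTER_CUBIC))
E
python3 - <<'E'
from h import *
s=arm.observe(); print({k:np.round(v,3) for k,v in s.items()}, arm.hold_point_z)
for n in("top","scene"):
    p=vision.get_image(n); save(p,n+"0.png",s=1.5); print(n,p["mtx"].round(1).tolist(),p["cam_to_world"].round(3).tolist())
    for q in("tube","jig","clamp_knob","stop_post","bridge","offcut","marker","spanner","fitting","grease_jar"):
        for o in cut_out(q,p)[:2]:
            P,_,_=pts(p,o["mask"]); 
            if len(P)<5: continue
            m=np.median(P,0); u=np.linalg.svd(P[:,:2]-P[:,:2].mean(0),full_matrices=False)[2][0]; t=(P[:,:2]-m[:2])@u
            print(q,round(o["confidence"],2),o["point"],len(P),m.round(3),"zmax",np.percentile(P[:,2],95).round(3),"dir",u.round(3),"ext",np.percentile(t,[1,99]).round(3))
E
```

```text
{'clock': np.float64(0.0), 'joints': array([-1.397,  0.435,  0.025,  1.574, -0.012,  1.134, -0.075]), 'dq': array([-0.001, -0.   , -0.001, -0.001, -0.002, -0.   , -0.   ]), 'joint_efforts': array([ 0.0000e+00, -6.6783e+01,  9.8600e-01, -3.1448e+01, -6.0000e-02,
        4.2000e-02,  0.0000e+00]), 'position': array([0.171, 0.601, 0.226]), 'ee_rot': array([-4.330e-01, -3.111e+00,  3.000e-03]), 'force': array([-0.222, -0.202,  0.341]), 'ft_torque': array([-0.06 ,  0.026,  0.028]), 'gripper_force': np.float64(0.0), 'width': np.float64(1.0)} 0.0188
top [[384.8, 0.0, 252.6], [0.0, 384.8, 186.3], [0.0, 0.0, 1.0]] [[-0.008, 0.984, -0.18, 0.326], [-1.0, -0.003, 0.031, -0.028], [0.03, 0.18, 0.983, 0.982], [0.0, 0.0, 0.0, 1.0]]
tube 0.56 [183.1, 322.4] 279 [ 0.51  -0.235  0.011] zmax 0.014 dir [ 0.126 -0.992] ext [-0.081  0.09 ]
tube 0.44 [206.6, 172.4] 3247 [0.457 0.147 0.018] zmax 0.057 dir [-0.141  0.99 ] ext [-0.113  0.127]
jig 0.84 [201.0, 171.4] 3035 [0.458 0.144 0.023] zmax 0.057 dir [-0.144  0.99 ] ext [-0.107  0.13 ]
offcut 0.67 [238.8, 201.8] 90 [0.368 0.069 0.011] zmax 0.014 dir [-0.6
[... 1172 characters left out ...]
29 [0.364 0.064 0.011] zmax 0.014 dir [-0.612 -0.791] ext [-0.025  0.017]
marker 0.72 [205.6, 354.7] 176 [ 0.626 -0.316  0.012] zmax 0.019 dir [ 0.039 -0.999] ext [-0.065  0.055]
marker 0.57 [187.7, 207.5] 1540 [0.443 0.128 0.027] zmax 0.063 dir [ 0.182 -0.983] ext [-0.137  0.096]
spanner 0.45 [213.9, 183.3] 82 [0.338 0.147 0.004] zmax 0.009 dir [ 0.11  -0.994] ext [-0.047  0.023]
fitting 0.63 [220.4, 320.9] 216 [ 0.509 -0.245  0.009] zmax 0.014 dir [ 0.131 -0.991] ext [-0.091  0.082]
fitting 0.59 [213.2, 184.9] 25 [0.337 0.14  0.006] zmax 0.009 dir [ 0.088 -0.996] ext [-0.056  0.011]
grease_jar 0.55 [191.3, 321.6] 186 [ 0.616 -0.198  0.032] zmax 0.039 dir [-0.825 -0.565] ext [-0.033  0.014]
```

```bash
python3 - <<'E'
from h import *
p=vision.get_image("top"); save(p,"jig1.png",(100,290,80,270),3.1)
P,r,c=pts(p)
# height map around the jig
m=(P[:,0]>.33)&(P[:,0]<.6)&(P[:,1]>-.02)&(P[:,1]<.32)
Q=P[m]
for lo,hi in((.011,.017),(.033,.039),(.051,.062),(.062,.12)):
    s=Q[(Q[:,2]>lo)&(Q[:,2]<hi)]; 
    if len(s)<5: continue
    rc=cv2.minAreaRect(s[:,:2].astype(np.float32)); print(lo,len(s),rc, cv2.boxPoints(rc).round(3).tolist())
E
```

```text
0.011 1454 ((0.47851231694221497, 0.16965354979038239), (0.2968117892742157, 0.18293751776218414), 74.18106842041016) [[0.3499999940395355, 0.052000001072883606], [0.5260000228881836, 0.0020000000949949026], [0.6069999933242798, 0.2879999876022339], [0.4309999942779541, 0.3370000123977661]]
0.033 644 ((0.45369836688041687, 0.1560095101594925), (0.04210628941655159, 0.24009528756141663), 8.269635200500488) [[0.41600000858306885, 0.2720000147819519], [0.44999998807907104, 0.03400000184774399], [0.492000013589859, 0.03999999910593033], [0.4569999873638153, 0.27799999713897705]]
0.051 301 ((0.45872917771339417, 0.1644810289144516), (0.053265396505594254, 0.15669894218444824), 10.152777671813965) [[0.4189999997615814, 0.2370000034570694], [0.44600000977516174, 0.08299999684095383], [0.49900001287460327, 0.09200000017881393], [0.47099998593330383, 0.2460000067949295]]
0.062 102 ((0.46945443749427795, 0.1334666758775711), (0.027049394324421883, 0.08542444556951523), 36.90056610107422) [[0.43299999833106995, 0.1599999964237213], [0.48399999737739563, 0.09099999815225601], [0.5059999823570251, 0.10700000077486038], [0.45500001311302185, 0.17599999904632568]]
```

View pics/top0.png

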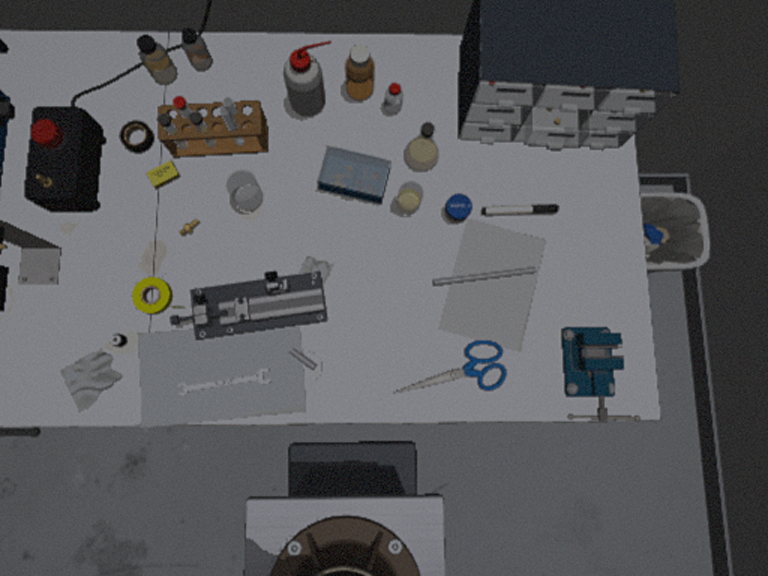

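View pics/jig1.png

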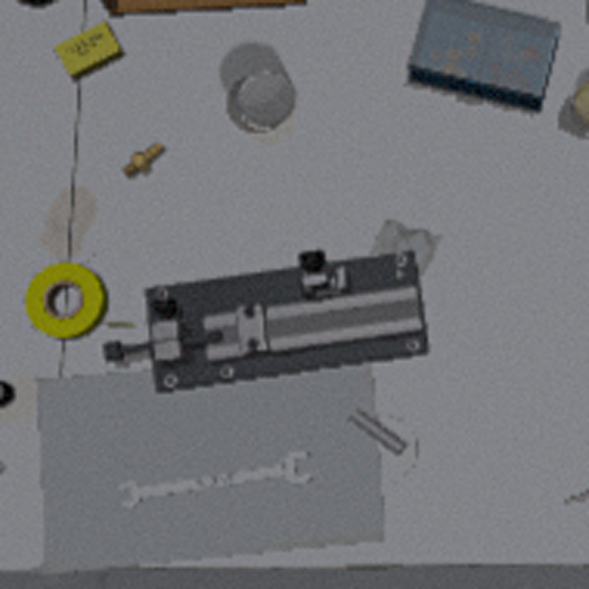

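The top view shows the jig with its front at the right, the bridge at crop px (250,328), the stop post at (165,340), the open clamp knob at (312,262) on the far side, and the tube at (485,277) in the full picture. Next I'll refine the jig frame and the tube axis on a rectified view.

```bash
cat >> h.py <<'E'
def px2w(p,u,v,z):
    K=p["mtx"];T=p["cam_to_world"]; d=T[:3,:3]@np.array([(u-K[0,2])/K[0,0],-(v-K[1,2])/K[1,1],-1]); o=T[:3,3]
    return o+d*(z-o[2])/d[2]
def w2px(p,W):
    K=p["mtx"];T=p["cam_to_world"]; X=(np.atleast_2d(W)-T[:3,3])@T[:3,:3]; d=-X[:,2]
    return np.stack([K[0,0]*X[:,0]/d+K[0,2],-K[1,1]*X[:,1]/d+K[1,2]],1)
def ortho(p,o,ux,z,xs,ys):  # rectified: rows = jig y, cols = jig x
    uy=np.array([-ux[1],ux[0]]); X,Y=np.meshgrid(xs,ys)
    W=np.stack([o[0]+X*ux[0]+Y*uy[0],o[1]+X*ux[1]+Y*uy[1],np.full_like(X,z)],-1).reshape(-1,3)
    m=w2px(p,W).astype(np.float32).reshape(X.shape+(2,)); return cv2.remap(p["frame"],m[...,0],m[...,1],cv2.INTER_CUBIC)
E
python3 - <<'E'
from h import *
p=vision.get_image("top")
C=[(147,288),(412,253),(428,352),(157,391)]
W=np.array([px2w(p,80+a/3.1,100+b/3.1,.014)[:2] for a,b in C]); print(W.round(4).tolist())
B,F=(W[0]+W[3])/2,(W[1]+W[2])/2; ux=(B-F)/np.linalg.norm(B-F); print("len",np.linalg.norm(B-F),np.linalg.norm(W[0]-W[3]),"ux",ux)
o=F+ux*.002; print("o",o)
xs=np.arange(-.03,.21,.0004);ys=np.arange(-.06,.06,.0004)
I=ortho(p,o,ux,.036,xs,ys)
I=cv2.convertScaleAbs(I,alpha=1.6)
for y in(-.018,-.008,.008,.018): I[int((y+.06)/.0004),:60]=(255,0,0)
for x in(0,.12,.14,.17): I[:40,int((x+.03)/.0004)]=(255,0,0)
cv2.imwrite("pics/ortho.png",I[...,::-1])
for q in("top","scene"):
    pp=p if q=="top" else vision.get_image(q)
    o_=[o for o in cut_out("tube",pp)][0]; m=o_["mask"]
    r,c=np.nonzero(m); P=np.array([px2w(pp,a,b,.009)[:2] for a,b in zip(c,r)])
    l=cv2.fitLine(P.astype(np.float32),cv2.DIST_HUBER,0,.01,.01).ravel(); t=(P-l[2:])@l[:2]; n=(P-l[2:])@np.array([-l[1],l[0]])
    print(q,l,"ends",(l[2:]+t.min()*l[:2]).round(4),(l[2:]+t.max()*l[:2]).round(4),np.ptp(t),"width",np.percentile(n,[3,97]))
E
```

```text
[[0.4876, 0.258], [0.5161, 0.043], [0.4341, 0.0291], [0.4038, 0.2458]]
len 0.21784291717805748 0.08466409458429176 ux [-0.13502572  0.99084209]
o [0.47482614 0.03803112]
top [ 0.12360927 -0.99233097  0.51028186 -0.23953651] ends [ 0.4994 -0.1521] [ 0.5213 -0.3281] 0.17741368403598518 width [-0.00568442  0.00571877]
scene [ 0.12416027 -0.9922622   0.5106276  -0.25539833] ends [ 0.498  -0.1546] [ 0.52   -0.3299] 0.1767657562913521 width [-0.01072765  0.01093848]
```

View pics/ortho.png

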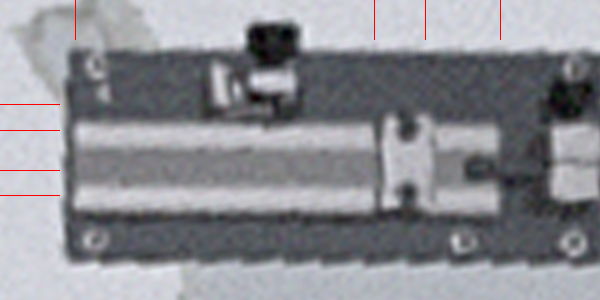

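The rectified view shows the block front at col 75 and its back at col 500, both as expected. The groove centre is at row ~168, about 7 mm off the base centre line, and the stop-pin nose starts at col ~466 (jig x ≈ 156 mm). Now a sub-pixel fit of the groove.

```bash
python3 - <<'E'
from h import *
p=vision.get_image("top")
o=np.array([.47482614,.03803112]);ux=np.array([-.13502572,.99084209]);uy=np.array([-ux[1],ux[0]])
xs=np.arange(0,.2,.0004);ys=np.arange(-.03,.045,.0002)
I=ortho(p,o,ux,.036,xs,ys).mean(2); t=np.array([])
def edges(a,b):
    pr=np.gradient(cv2.GaussianBlur(I[:,int(a/.0004):int(b/.0004)].mean(1)[:,None],(1,9),0).ravel())
    return [round(1e3*(ys[lo:][:n][np.argmax(s*pr[lo:][:n])]),1) for s,lo,n in[(1,70,60),(-1,120,50),(1,190,60),(-1,230,70)]]
for a in(.005,.03,.055,.08,.1): print(a,edges(a,a+.02))
pr=I[int(.063/.0002)+0-0:][:0]
row=I[int((.0072+.03-.002)/.0002):int((.0072+.03+.002)/.0002)].mean(0); print("pin profile",[(round(x*1e3),int(v)) for x,v in zip(xs[350:470:5],row[350:470:5])])
s=I[int((-.006+.03)/.0002):int((-.0035+.03)/.0002)].mean(0)
g=ortho(p,o,ux,.036,np.arange(-.02,.02,.0004),np.arange(.018,.024,.0004)).mean((0,2)); print("front",np.arange(-.02,.02,.0004)[np.argmax(np.gradient(g))])
E
```

```text
0.005 [np.float64(-10.4), np.float64(-1.2), np.float64(14.8), np.float64(24.2)]
0.03 [np.float64(-10.2), np.float64(-1.2), np.float64(15.0), np.float64(24.4)]
0.055 [np.float64(-10.4), np.float64(-1.0), np.float64(14.8), np.float64(24.6)]
0.08 [np.float64(-9.8), np.float64(-0.4), np.float64(15.0), np.float64(24.4)]
0.1 [np.float64(-9.8), np.float64(-0.4), np.float64(15.0), np.float64(24.8)]
pin profile [(140, 112), (142, 110), (144, 83), (146, 76), (148, 79), (150, 81), (152, 83), (154, 74), (156, 48), (158, 34), (160, 38), (162, 43), (164, 41), (166, 42), (168, 45), (170, 46), (172, 49), (174, 51), (176, 47), (178, 48), (180, 48), (182, 46), (184, 44), (186, 44)]
front -0.000399999999999949
```

>>> play_rows(increments="0 0 0 7 1;0 0 0 7 1;0 0 0 7 1;0 0 0 7 1;0 0 0 7 1")

```text
clock: 1.82
position: [0.1708, 0.6012, 0.2268]
ee_rot: [-1.358, -2.833, -0.0]
force: [-0.5, -0.6, 0.5]
width: 1.001
gripper_force: 0.0
```

>>> play_rows(increments="0 0 0 7 1;0 0 0 7 1;0 0 0 7 1;0 0 0 7 1;0 0 0 3.7 1")

```text
clock: 2.23
position: [0.1707, 0.6013, 0.2268]
ee_rot: [-2.081, -2.354, -0.0]
force: [0.2, -0.5, 0.5]
width: 1.002
gripper_force: 0.0
```

>>> play_rows(increments="-3.9 1 0 0 1;-3.9 1 0 0 1;-3.9 1 0 0 1;-3.9 1 0 0 1;-3.9 1 0 0 1")

```text
clock: 2.65
position: [0.246, 0.4126, 0.2267]
ee_rot: [-2.072, -2.361, -0.0]
force: [1.2, 0.0, 0.5]
width: 1.0
gripper_force: 0.0
```

>>> play_rows(increments="-3.9 1 0 0 1;-3.9 1 0 0 1;-3.9 1 0 0 1;-3.9 1 0 0 1;-3.9 1 0 0 1")

```text
clock: 3.07
position: [0.3208, 0.2257, 0.227]
ee_rot: [-2.072, -2.361, -0.002]
force: [0.5, -0.1, 0.9]
width: 1.005
gripper_force: 0.0
```

>>> play_rows(increments="-3.9 1 0 0 1;-3.9 1 0 0 1;-3.9 1 0 0 1;-3.9 1 0 0 1;-3.9 1 0 0 1")

```text
clock: 3.48
position: [0.3956, 0.0387, 0.2272]
ee_rot: [-2.072, -2.361, -0.003]
force: [0.6, 0.5, -0.2]
width: 1.001
gripper_force: 0.0
```

>>> play_rows(increments="-3.9 1 0 0 1;-3.9 1 0 0 1;-3.9 1 0 0 1;-3.9 1 0 0 1;-3.9 1 0 0 1")

```text
clock: 3.9
position: [0.4708, -0.148, 0.2269]
ee_rot: [2.071, 2.362, 0.002]
force: [1.6, 0.9, 0.6]
width: 0.997
gripper_force: 0.0
```

>>> play_rows(increments="-3.4 0.6 0 0 1;-3.4 0.6 0 0 1;-3.3 0.6 2 0 1;-3 0.6 4 0 1;0 0 4 0 1")

```text
clock: 4.32
position: [0.5111, -0.2751, 0.1345]
ee_rot: [2.073, 2.35, -0.001]
force: [0.1, 0.2, -0.3]
width: 1.003
gripper_force: 0.0
```

>>> play_rows(increments="0 0 4 0 1;0 0 2 0 0.2;0 0 0 0 0.2;0 0 0 0 0.2")

```text
clock: 4.65
position: [0.5087, -0.2681, 0.0734]
ee_rot: [-2.072, -2.359, 0.001]
force: [0.2, 0.1, 1.6]
width: 0.832
gripper_force: 0.0
```

>>> play_rows(increments="-1.4 0.5 1.5 0 0.2;0 0 2.5 0 0.2;0 0 2 0 0.2;0 0 0.7 0 0.2;0 0 0 0 0.2")

```text
clock: 5.07
position: [0.5163, -0.2812, 0.0071]
ee_rot: [2.072, 2.361, 0.0]
force: [0.8, 0.3, 1.2]
width: 0.6
gripper_force: 0.0
```

```bash
python3 - <<'E'
from h import *
print(arm.observe()["position"].round(4),arm.observe()["force"].round(1))
p=vision.get_image("scene"); save(p,"grasp.png",(160,280,250,410),4)
E
```

```text
[ 0.5163 -0.2812  0.0071] [0.8 0.3 1.2]
```

View pics/grasp.png

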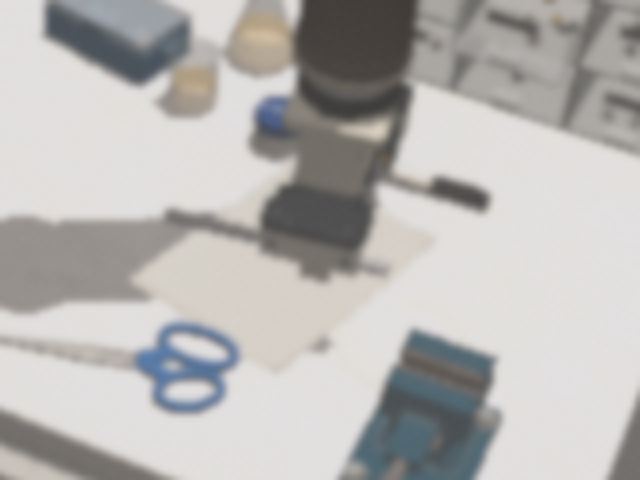

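The fingers straddle the tube towards its near end, around px (315,265), and the marker is clear of them. Closing.

>>> play_rows(increments="0 0 0.4 0 -0.4;0 0 0 0 -0.7;0 0 0 0 -1;0 0 0 0 -1;0 0 0 0 -1", grip_force=35)

```text
clock: 5.53
position: [0.5162, -0.2814, 0.0031]
ee_rot: [2.072, 2.36, 0.001]
force: [0.0, 0.6, 0.7]
width: 0.288
gripper_force: 0.0
```

>>> play_rows(increments="0 0 0 0 -1;0 0 0 0 -1;0 0 0 0 -1;0 0 0 0 -1;0 0 0 0 -1")

```text
clock: 5.95
position: [0.5161, -0.2814, 0.0027]
ee_rot: [2.073, 2.361, 0.0]
force: [-0.2, 0.8, 1.5]
width: 0.119
gripper_force: 35.0
```

>>> play_rows(increments="0 0 -1 0 -1;0 0 -3 0 -1;0 0 -3.5 0 -1;1 0 -3.5 0 -1;2 0 0 0 -1")

```text
clock: 6.37
position: [0.5143, -0.2565, 0.1194]
ee_rot: [2.071, 2.349, 0.002]
force: [1.6, 0.5, -0.4]
width: 0.115
gripper_force: 35.0
```

>>> play_rows(increments="3.5 0 0 0 -1;4 0 0 0 -1;4 0 0 0 -1;4 0 0 0 -1;4 0 0 -0.5 -1")

```text
clock: 6.78
position: [0.4861, -0.0567, 0.1132]
ee_rot: [-2.063, -2.369, -0.001]
force: [1.3, 1.3, -0.6]
width: 0.123
gripper_force: 35.0
```

>>> play_rows(increments="3.5 0 0 0 -1;2.5 0 0 0 -1;1 0 0 0 -1;0 0 0 0 -1;0 0 0 0 -1")

```text
clock: 7.2
position: [0.4773, 0.0107, 0.113]
ee_rot: [2.061, 2.37, 0.0]
force: [0.3, -1.0, -0.6]
width: 0.12
gripper_force: 35.0
```

```bash
cat >> h.py <<'E'
from scipy.spatial.transform import Rotation as Ro
J0=np.array([.4680,.0367]);JX=np.array([-.1395,.9902]);JY=np.array([-JX[1],JX[0]])
def where():
    s=arm.observe(); q=s["position"]; R=Ro.from_rotvec(s["ee_rot"]).as_matrix()
    print("jig xyz mm",(1e3*(q[:2]-J0)@np.array([JX,JY]).T).round(1),round(q[2]*1e3,1),"toolx.JY deg",round(np.degrees(R[:2,0]@JY),2),"tilt",R[:2,2].round(4))
    f=s["force"]; print("F jig",(f[:2]@np.array([JX,JY]).T).round(1),f[2].round(1),"w",s["width"].round(3),s["clock"])
E
python3 - <<'E'
from h import *
where()
p=vision.get_image("top"); save(p,"held.png",(120,260,150,290),4)
m=cut_out("tube",p)[0]; print(m["confidence"],m["point"])
for z in(.10,.115,.13):
  P,r,c=pts(p,m["mask"])
print(np.percentile(P[:,2],[5,50,95]))
Q=P[np.abs(P[:,2]-np.median(P[:,2]))<.01]; a=(Q[:,:2]-J0)@np.array([JX,JY]).T*1e3
print("x",np.percentile(a[:,0],[1,99]),"y",np.polyfit(a[:,0],a[:,1],1),"z slope",np.polyfit(a[:,0],Q[:,2]*1e3,1),len(Q))
E
```

```text
jig xyz mm [-27.1  -5.6] 113.0 toolx.JY deg -0.04 tilt [ 0.0005 -0.0003]Traceback (most recent call last):
  File "<stdin>", line 2, in <module>
  File "h.py", line 26, in where
    f=s["force"]; print("F jig",(f[:2]@np.array([JX,JY]).T).round(1),f[2].round(1),"w",s["width"].round(3),s["clock"])
                                                                                       ^^^^^^^^^^^^^^^^
AttributeError: 'float' object has no attribute 'round'
```

>>> play_rows(increments="0.7 -0.56 0 0 -1;0 0 2.5 0 -1;0 0 2 0 -1;0 0 0.8 0 -1;0 0 0 0 -1")

```text
clock: 7.62
position: [0.4693, 0.0158, 0.0585]
ee_rot: [-2.064, -2.366, 0.004]
force: [-0.4, -0.2, -0.1]
width: 0.122
gripper_force: 35.0
```

```bash
sed -i 's/s\["width"\].round(3)/s["width"]/' h.py
python3 - <<'E'
from h import *
where()
p=vision.get_image("top"); save(p,"held.png",(120,260,110,270),4)
m=cut_out("tube",p)[0]; print(m["confidence"],m["point"])
P,r,c=pts(p,m["mask"])
print(np.percentile(P[:,2],[5,50,95]))
Q=P[np.abs(P[:,2]-.064)<.01]; a=(Q[:,:2]-J0)@np.array([JX,JY]).T*1e3
print("x",np.percentile(a[:,0],[1,99]),"y",np.polyfit(a[:,0],a[:,1],1),"z slope",np.polyfit(a[:,0],Q[:,2]*1e3,1),len(Q))
E
```

```text
jig xyz mm [-20.8   1.6] 58.5 toolx.JY deg -0.23 tilt [-0.0029 -0.0011]
F jig [-0.1  0.5] -0.1 w 0.1217296958403551 7.6167
0.64 [139.3, 342.9]
[0.0094834  0.01529416 0.01922787]Traceback (most recent call last):
  File "<stdin>", line 8, in <module>
    return _quantile_unchecked(
        a, q, axis, out, overwrite_input, method, keepdims, weights)
    return _ureduce(a,
                    func=_quantile_ureduce_func,
    ...<5 lines>...
                    overwrite_input=overwrite_input,
                    method=method)
    r = func(a, **kwargs)
    result = _quantile(arr,
                       quantiles=q,
    ...<2 lines>...
                       out=out,
                       weights=wgt)
    slices_having_nans = np.isnan(arr[-1, ...])
                                  ~~~^^^^^^^^^
IndexError: index -1 is out of bounds for axis 0 with size 0
```

View pics/held.png

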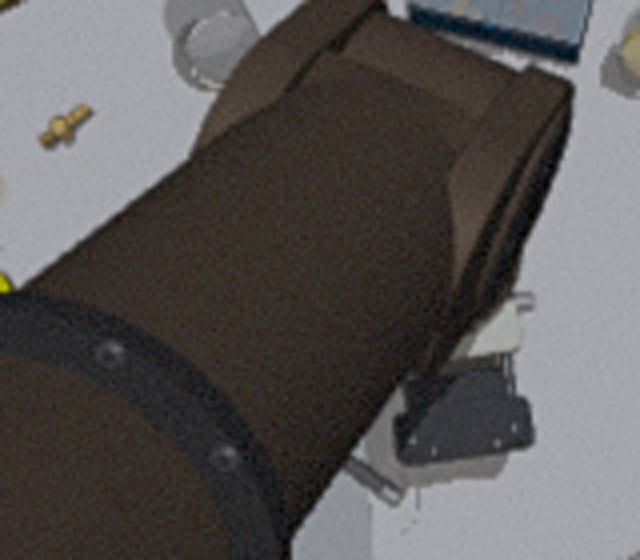

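The arm hides the jig in the top view, with only the tail end showing at crop px (530,298). I'll use the scene camera instead.

```bash
python3 - <<'E'
from h import *
where()
p=vision.get_image("top"); w=px2w(p,110+533/4,120+300/4,.062); print("tail",(w[:2]-J0)@np.array([JX,JY]).T*1e3)
p=vision.get_image("scene"); save(p,"held2.png",(150,260,150,280),5)
for o in cut_out("tube",p)[:3]: 
  P,r,c=pts(p,o["mask"]); a=(P[:,:2]-J0)@np.array([JX,JY]).T*1e3
  print(o["confidence"],o["point"],len(P),np.percentile(P[:,2],[5,50,95]).round(3),a.min(0),a.max(0))
# predicted seated-offset lead & tail in picture
for x,y,z in((109.5,0,62),(-70.5,0,62),(0,0,36.5),(0,0,62),(60,0,62)):
  W=np.r_[J0+x/1e3*JX+y/1e3*JY,z/1e3]; u=w2px(p,W)[0]; print((x,z),((u-[150,150])*5).round())
E
```

```text
jig xyz mm [-20.7   0.2] 60.1 toolx.JY deg -0.2 tilt [-0.0002 -0.0005]
F jig [-0.5 -0.7] -0.6 w 0.11994484484064039 7.7167
tail [-70.92003613   4.44430576]
0.49 [183.1, 217.5] 73 [0.062 0.068 0.071] [-65.74645412  -3.25247382] [106.31466409  10.86663878]
0.41 [191.4, 199.5] 1362 [0.004 0.026 0.08 ] [ -50.97996294 -165.97155507] [245.47769993  89.30541979]
(109.5, 62) [268. 152.]
(-70.5, 62) [525. 213.]
(0, 36.5) [424. 219.]
(0, 62) [422. 188.]
(60, 62) [337. 168.]
```

View pics/held2.png

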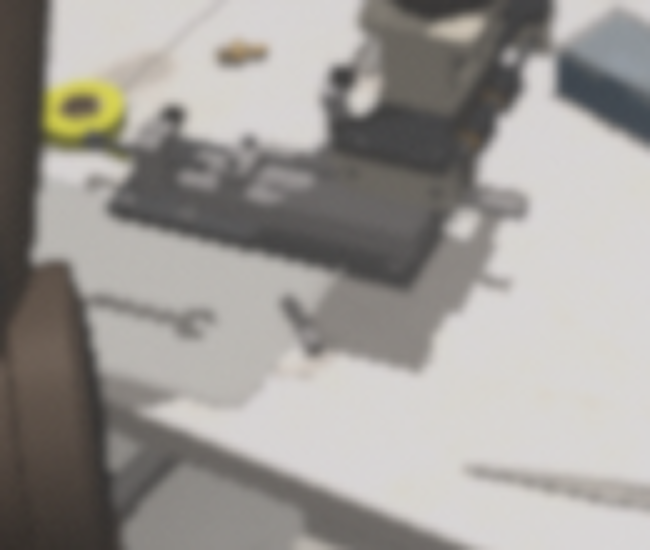

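>>> play_rows(increments="0 0 1.5 0 -1;0 0 0.8 0 -1;0 0 0 0 -1;0 0 0 0 -1")

```text
clock: 8.2
position: [0.4704, 0.0171, 0.0367]
ee_rot: [-2.062, -2.369, 0.001]
force: [0.5, -0.2, -0.5]
width: 0.118
gripper_force: 35.0
```

>>> play_rows(increments="0 0 0.1 0 -1;0 0 0.1 0 -1;0 0 0 0 -1;0 0 0 0 -1")

```text
clock: 8.53
position: [0.4709, 0.0173, 0.0349]
ee_rot: [2.062, 2.37, 0.001]
force: [0.0, 0.2, -0.2]
width: 0.117
gripper_force: 35.0
```

```bash
python3 -c "
from h import *
where()"
```

```text
jig xyz mm [-19.6  -0.2] 34.9 toolx.JY deg -0.08 tilt [0.0006 0.0001]
F jig [ 0.1 -0.1] -0.2 w 0.11734376860245675 8.5333
```

>>> play_rows(increments="0 0 0.07 0 -1;0 0 0 0 -1;0 0 0 0 -1")

```text
clock: 8.78
position: [0.4712, 0.0173, 0.0342]
ee_rot: [2.062, 2.369, 0.001]
force: [1.1, -0.3, 3.6]
width: 0.117
gripper_force: 35.0
```

>>> play_rows(increments="0 0 0.06 0 -1;0 0 0 0 -1;0 0 0 0 -1")

```text
clock: 9.03
position: [0.4713, 0.0172, 0.0337]
ee_rot: [2.062, 2.369, 0.002]
force: [1.0, 0.3, 5.6]
width: 0.116
gripper_force: 35.0
```

>>> play_rows(increments="0 0 0.06 0 -1;0 0 0 0 -1;0 0 0 0 -1")

```text
clock: 9.28
position: [0.4716, 0.0173, 0.0332]
ee_rot: [2.062, 2.369, 0.002]
force: [0.6, 0.5, 7.1]
width: 0.118
gripper_force: 35.0
```

>>> play_rows(increments="0 0 0 0 -0.9;0 0 0 0 -0.7;0 0 0 0 -0.3;0 0 0 0 0;0 0 0 0 0")

```text
clock: 9.7
position: [0.4701, 0.0173, 0.0325]
ee_rot: [-2.062, -2.369, 0.001]
force: [-0.5, -0.4, -0.6]
width: 0.319
gripper_force: 0.0
```

```bash
python3 - <<'E'
from h import *
where()
p=vision.get_image("scene"); save(p,"laid.png",(150,260,150,280),5)
P,r,c=pts(p); a=(P[:,:2]-J0)@np.array([JX,JY]).T*1e3
m=(abs(a[:,1])<9)&(P[:,2]>.034)&(P[:,2]<.06)
for lo in range(-80,120,15):
  k=m&(a[:,0]>=lo)&(a[:,0]<lo+15)
  if k.sum(): j=np.argsort(P[k,2])[-5:]; print(lo,k.sum(),"z",(1e3*P[k,2][j]).mean().round(1),"y",a[k,1][j].mean().round(1))
E
```

```text
jig xyz mm [-19.5   0.6] 32.5 toolx.JY deg -0.08 tilt [-0.001 -0.   ]
F jig [-0.3  0.6] -0.6 w 0.3189627615390028 9.7
-80 6 z 41.4 y 2.0
-65 15 z 41.4 y 2.3
-50 15 z 42.6 y 2.0
-35 12 z 42.1 y 2.4
55 8 z 38.8 y 2.0
70 16 z 43.5 y 2.3
85 18 z 44.3 y 3.1
100 13 z 41.3 y -1.2
115 21 z 56.1 y 0.2
```

View pics/laid.png

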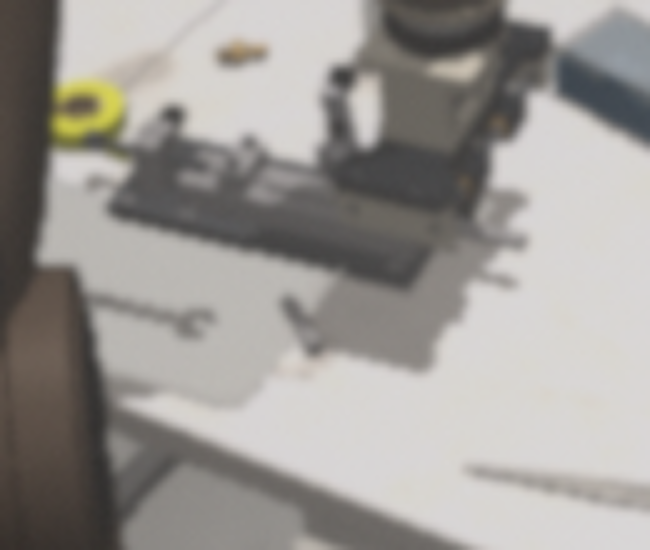

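Tube seated: its top is at z ≈ 42.5 mm on both sides of the block front, and the tail is at scene crop px (522,242). Next I back the fingers off past the tail, close them, and push.

>>> play_rows(increments="0 0 0 0 0;-1.5 0 0 0 0;-3 0 0 0 0;-2.5 0.1 0 0 0;-0.5 0 0 0 -0.5")

```text
clock: 10.17
position: [0.4826, -0.0613, 0.0332]
ee_rot: [2.065, 2.363, -0.001]
force: [-0.1, 0.5, 0.5]
width: 0.461
gripper_force: 0.0
```

>>> play_rows(increments="0 0 0.5 0 -1;0 0 0 0 -1;0 0 0 0 -1;0 0 0 0 -1;0 0 0 0 -1", grip_force=20)

```text
clock: 10.58
position: [0.4818, -0.0558, 0.0276]
ee_rot: [-2.06, -2.371, -0.0]
force: [0.8, 0.4, 0.1]
width: 0.112
gripper_force: 0.0
```

>>> play_rows(increments="0 0 0 0 -1;0 0 0 0 -1;0 0 0 0 -1;0 0 0 0 -1")

```text
clock: 10.92
position: [0.482, -0.0568, 0.0278]
ee_rot: [-2.062, -2.37, -0.0]
force: [-0.4, 0.3, -0.7]
width: 0.003
gripper_force: 0.0
```

```bash
python3 - <<'E'
from h import *
where()
p=vision.get_image("scene")
P,r,c=pts(p); a=(P[:,:2]-J0)@np.array([JX,JY]).T*1e3
m=(abs(a[:,1])<8)&(P[:,2]>.036)&(P[:,2]<.05)&(a[:,0]<0)&(a[:,0]>-80)
print(np.sort(a[m,0])[:8].round(1), m.sum(), P[m,2].max())
E
```

```text
jig xyz mm [-94.5  -0.8] 27.8 toolx.JY deg -0.07 tilt [0.0001 0.0001]
F jig [0.3 0.3] -0.7 w 0.0034058571931933892 10.9167
[-17.7 -16.2 -14.9 -14.5 -13.1 -11.  -10.5 -10.5] 16 0.04524007788559481
```

>>> play_rows(increments="0.6 0 0 0 -1;0.6 0 0 0 -1;0.3 0 0 0 -1;0.3 0 0 0 -1;0.3 0 0 0 -1")

```text
clock: 11.38
position: [0.479, -0.0356, 0.0277]
ee_rot: [-2.062, -2.37, 0.0]
force: [0.7, -0.1, -0.5]
width: 0.003
gripper_force: 0.3
```

>>> play_rows(increments="0.3 0 0 0 -1;0.3 0 0 0 -1;0.3 0 0 0 -1;0.3 0 0 0 -1;0.3 0 0 0 -1")

```text
clock: 11.8
position: [0.477, -0.021, 0.0277]
ee_rot: [2.062, 2.37, 0.0]
force: [0.1, -0.6, -0.1]
width: 0.007
gripper_force: 0.3
```

```bash
cat > tail.py <<'E'
from h import *
where()
p=vision.get_image("scene"); P,r,c=pts(p); a=(P[:,:2]-J0)@np.array([JX,JY]).T*1e3
for n,q in(("tail",(a[:,0]<0)&(a[:,0]>-80)),("mid",(a[:,0]>0)&(a[:,0]<118)),("past",(a[:,0]>139)&(a[:,0]<183))):
  m=(abs(a[:,1])<6)&(P[:,2]>.0385)&(P[:,2]<.048)&q; print(n,m.sum(),np.sort(a[m,0]).round()[[0,-1]] if m.any() else "", P[m,2].mean().round(4))
E
python3 tail.py
```

```text
jig xyz mm [-58.4  -0.8] 27.7 toolx.JY deg -0.09 tilt [0. 0.]
F jig [-0.6  0. ] -0.1 w 0.007236961992421418 11.8
tail 3 [-71. -68.] 0.0449
mid 56 [ 23. 118.] 0.0416
past 7 [157. 183.] 0.0402
```

>>> play_rows(increments="0.3 0 0 0 -1;0.3 0 0 0 -1;0.3 0 0 0 -1;0.2 0 0 0 -1;0 0 0 0 -1")

```text
clock: 12.27
position: [0.4754, -0.0098, 0.0277]
ee_rot: [-2.061, -2.37, -0.0]
force: [-1.1, -0.2, 0.2]
width: 0.006
gripper_force: 0.0
```

```bash
python3 tail.py; python3 - <<'E'
from h import *
p=vision.get_image("top"); save(p,"push.png",(150,240,110,250),5)
E
```

```text
jig xyz mm [-47.   -0.8] 27.7 toolx.JY deg -0.05 tilt [-0.0002  0.0003]
F jig [-0.   1.1] 0.2 w 0.006180185178498227 12.2667
tail 3 [-58. -57.] 0.0425
mid 49 [ 39. 116.] 0.0414
past 8 [157. 180.] 0.0418
```

View pics/push.png

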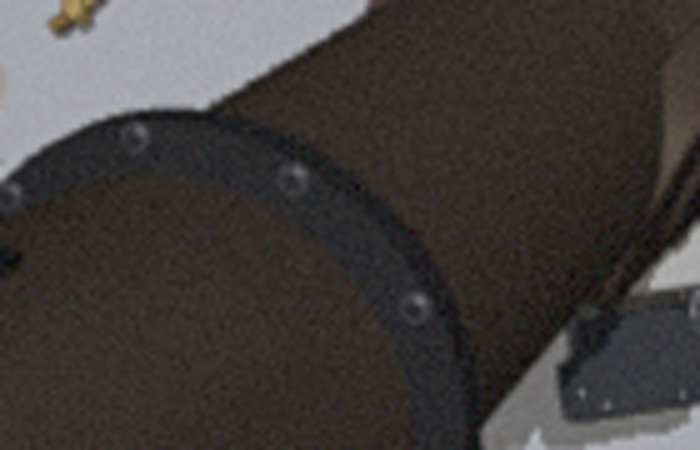

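The arm hides the groove here too, so I carry on by feel.

>>> play_rows(increments="0.1 0 0 0 -1;0.1 0 0 0 -1;0.1 0 0 0 -1;0.1 0 0 0 -1;0 0 0 0 -1")

```text
clock: 12.78
position: [0.475, -0.0063, 0.0277]
ee_rot: [2.062, 2.37, 0.0]
force: [0.2, 0.0, 0.0]
width: 0.009
gripper_force: 0.1
```

>>> play_rows(increments="0.08 0 0 0 -1;0.08 0 0 0 -1;0.08 0 0 0 -1;0 0 0 0 -1")

```text
clock: 13.12
position: [0.4746, -0.0038, 0.0277]
ee_rot: [-2.062, -2.37, -0.0]
force: [-0.2, -0.4, 0.5]
width: 0.006
gripper_force: 0.2
```

>>> play_rows(increments="0.05 0 0 0 -1;0.05 0 0 0 -1;0.05 0 0 0 -1;0 0 0 0 -1")

```text
clock: 13.45
position: [0.4744, -0.0024, 0.0277]
ee_rot: [-2.062, -2.37, -0.0]
force: [-0.1, -1.6, 0.9]
width: 0.006
gripper_force: 0.2
```

>>> play_rows(increments="0.05 0 0 0 -1;0.05 0 0 0 -1;0 0 0 0 -1;0 0 0 0 -1")

```text
clock: 13.78
position: [0.4742, -0.0015, 0.0277]
ee_rot: [-2.062, -2.37, -0.0]
force: [0.4, -0.9, -0.0]
width: 0.001
gripper_force: 0.2
```

>>> play_rows(increments="0.05 0 0 0 -1;0.05 0 0 0 -1;0 0 0 0 -1;0 0 0 0 -1")

```text
clock: 14.12
position: [0.4741, -0.0005, 0.0277]
ee_rot: [-2.062, -2.37, -0.0]
force: [0.8, -0.1, 0.4]
width: 0.006
gripper_force: 0.2
```

>>> play_rows(increments="0.04 0 0 0 -1;0.04 0 0 0 -1;0 0 0 0 -1;0 0 0 0 -1")

```text
clock: 14.45
position: [0.474, 0.0003, 0.0277]
ee_rot: [-2.062, -2.37, -0.0]
force: [0.6, -1.0, 0.4]
width: 0.005
gripper_force: 0.3
```

>>> play_rows(increments="0.04 0 0 0 -1;0.04 0 0 0 -1;0 0 0 0 -1;0 0 0 0 -1")

```text
clock: 14.78
position: [0.4739, 0.0011, 0.0277]
ee_rot: [-2.062, -2.37, -0.0]
force: [-0.4, -0.5, 0.5]
width: 0.003
gripper_force: 0.3
```

>>> play_rows(increments="0.04 0 0 0 -1;0.04 0 0 0 -1;0 0 0 0 -1;0 0 0 0 -1")

```text
clock: 15.12
position: [0.4738, 0.0019, 0.0277]
ee_rot: [-2.062, -2.37, -0.0]
force: [0.4, -0.8, 0.2]
width: 0.005
gripper_force: 0.3
```

>>> play_rows(increments="0.04 0 0 0 -1;0.04 0 0 0 -1;0 0 0 0 -1;0 0 0 0 -1")

```text
clock: 15.45
position: [0.4737, 0.0027, 0.0277]
ee_rot: [-2.062, -2.37, -0.0]
force: [1.6, -0.9, 0.1]
width: 0.004
gripper_force: 0.3
```

>>> play_rows(increments="0.04 0 0 0 -1;0.04 0 0 0 -1;0 0 0 0 -1;0 0 0 0 -1")

```text
clock: 15.78
position: [0.4735, 0.0035, 0.0277]
ee_rot: [-2.062, -2.37, -0.0]
force: [0.5, -0.4, 0.3]
width: 0.0
gripper_force: 0.3
```

```bash
python3 tail.py
```

```text
jig xyz mm [-33.7  -0.8] 27.7 toolx.JY deg -0.08 tilt [-0.      0.0001]
F jig [-0.5 -0.4] 0.3 w 9.541464473053955e-05 15.7833
tail 5 [-45. -44.] 0.0428
mid 36 [ 50. 115.] 0.0418
past 12 [150. 182.] 0.0405
```

>>> play_rows(increments="0.04 0 0 0 -1;0.04 0 0 0 -1;0 0 0 0 -1;0 0 0 0 -1")

```text
clock: 16.17
position: [0.4734, 0.0042, 0.0277]
ee_rot: [-2.062, -2.37, -0.0]
force: [0.3, 0.0, -0.3]
width: 0.005
gripper_force: 0.4
```

>>> play_rows(increments="0.04 0 0 0 -1;0.04 0 0 0 -1;0 0 0 0 -1;0 0 0 0 -1")

```text
clock: 16.5
position: [0.4734, 0.0046, 0.0278]
ee_rot: [2.063, 2.369, -0.0]
force: [-0.3, -3.8, 0.9]
width: 0.0
gripper_force: 1.9
```

>>> play_rows(increments="0.02 0 0 0 -1;0 0 0 0 -1;0 0 0 0 -1")

```text
clock: 16.75
position: [0.4734, 0.0047, 0.0278]
ee_rot: [2.063, 2.369, -0.0]
force: [1.2, -4.6, 0.0]
width: 0.004
gripper_force: 2.6
```

```bash
python3 tail.py
```

```text
jig xyz mm [-32.5  -0.9] 27.8 toolx.JY deg -0.11 tilt [ 0.0003 -0.0006]
F jig [-4.7 -0.5] 0.0 w 0.003799441908224346 16.75
tail 3 [-44. -41.] 0.0443
mid 39 [ 50. 114.] 0.0415
past 15 [148. 182.] 0.041
```

>>> play_rows(increments="-0.3 0 0 0 -1;-1.5 0 0 0 -1;-1 0 -3 0 -1;0 0 -4 0 -1;0 0 -4 0 -1")

```text
clock: 17.22
position: [0.4759, -0.0231, 0.1384]
ee_rot: [-2.063, -2.367, 0.004]
force: [1.1, 1.2, -0.2]
width: 0.006
gripper_force: 0.0
```

```bash
python3 tail.py; python3 - <<'E'
from h import *
for n in("scene","top"):
  p=vision.get_image(n); 
  for q in("clamp_knob","clamp_arm"):
   for o in cut_out(q,p)[:1]: print(n,q,o["confidence"],o["point"],o["mask"].sum())
  P,r,c=pts(p); a=(P[:,:2]-J0)@np.array([JX,JY]).T*1e3
  m=(a[:,0]>50)&(a[:,0]<90)&(a[:,1]<-15)&(a[:,1]>-80)&(P[:,2]>.06)&(P[:,2]<.125)
  if m.any():
    A=np.c_[a,P[:,2]*1e3][m]; D=p["frame"][r[m],c[m]].max(1)<70
    print(n,m.sum(),"all",np.percentile(A,[2,50,98],axis=0).round(),"dark",D.sum(),np.percentile(A[D],[2,50,98],axis=0).round() if D.any() else "")
E
```

```text
jig xyz mm [-60.3   0.6] 138.4 toolx.JY deg -0.17 tilt [-0.0034 -0.0005]
F jig [ 1.  -1.3] -0.2 w 0.005679401991373217 17.2167
tail 12 [-20.  -2.] 0.0422
mid 67 [  0. 118.] 0.0419
past 15 [148. 182.] 0.0406
scene clamp_knob 0.42 [171.7, 215.4] 125
scene clamp_arm 0.55 [173.3, 218.0] 111
scene 88 all [[ 60. -39.  64.]
 [ 68. -24.  98.]
 [ 79. -16. 117.]] dark 0
```

>>> play_rows(increments="0 2.5 -2 0 -1;1 3 0 0 -1;3 3 0 0 -1;3 1.6 0 0 -1;3 0 0 0 -1")

```text
clock: 17.98
position: [0.5653, 0.0916, 0.1563]
ee_rot: [2.062, 2.369, -0.001]
force: [0.1, -0.5, -0.2]
width: 0.006
gripper_force: 0.0
```

>>> play_rows(increments="2 0 0 0 -1;1 0 1 0 -1;0 0 2.5 0 -1;0 0 2 0 -1;0 0 0 0 -1")

```text
clock: 18.4
position: [0.5555, 0.1186, 0.098]
ee_rot: [-2.061, -2.367, 0.01]
force: [-0.6, -1.3, -0.2]
width: 0.0
gripper_force: 0.0
```

```bash
python3 -c "
from h import *
where()"
```

```text
jig xyz mm [ 68.9 -98.1] 98.0 toolx.JY deg -0.11 tilt [-0.0071 -0.0025]
F jig [-1.2  0.8] -0.2 w 8.761520612945974e-06 18.4
```

>>> play_rows(increments="0 -1 -0.3 0 -1;0 -1 -0.3 0 -1;0 -0.6 0 0 -1;0 0 0 0 -1")

```text
clock: 18.73
position: [0.5318, 0.1155, 0.1098]
ee_rot: [-2.063, -2.368, -0.002]
force: [-0.0, 0.2, 0.4]
width: 0.004
gripper_force: 0.0
```

```bash
python3 - <<'E'
from h import *
where()
p=vision.get_image("scene"); save(p,"knob.png",(140,230,170,280),7)
E
```

```text
jig xyz mm [ 69.2 -74.2] 109.8 toolx.JY deg -0.13 tilt [0.0004 0.0014]
F jig [ 0.2 -0. ] 0.4 w 0.004142567055646918 18.7333
```

View pics/knob.png

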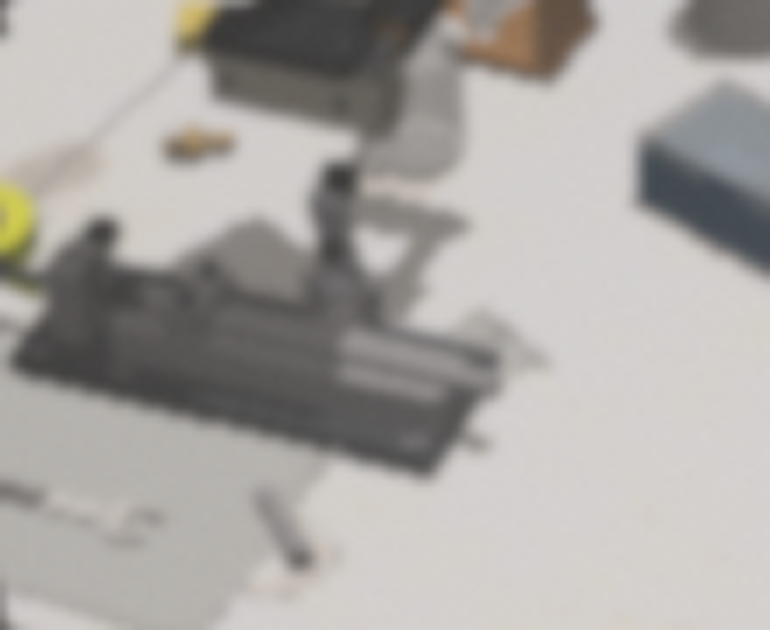

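Tube in the groove and under the bridge, its tail just out at the front (490,370). The arm is upright with its knob at (340,180), and the closed fingers are behind it. Pushing the knob over along its arc.

>>> play_rows(increments="0 0 0.7 0 -1;0 -0.4 0 0 -1;0 -0.4 0 0 -1;0 0 0 0 -1")

```text
clock: 19.12
position: [0.5242, 0.1146, 0.1015]
ee_rot: [-2.062, -2.369, 0.001]
force: [0.1, -1.4, 0.6]
width: 0.004
gripper_force: 0.0
```

>>> play_rows(increments="0 -0.4 0 0 -1;0 -0.4 0 0 -1;0 -0.4 -0.1 0 -1;0 0 0 0 -1")

```text
clock: 19.45
position: [0.5128, 0.1131, 0.103]
ee_rot: [-2.063, -2.37, -0.001]
force: [-0.4, 1.0, -0.1]
width: 0.005
gripper_force: 0.0
```

```bash
cat > k.py <<'E'
from h import *
where()
p=vision.get_image("scene"); P,r,c=pts(p); a=(P[:,:2]-J0)@np.array([JX,JY]).T*1e3
m=(abs(a[:,0]-70)<10)&(abs(a[:,1])<65)&(P[:,2]>.05)&(P[:,2]<.125); A=np.c_[a,P[:,2]*1e3][m]
for lo in range(50,125,10):
  k=(A[:,2]>=lo)&(A[:,2]<lo+10); print(lo,k.sum(),np.percentile(A[k,1],[5,50,95]).round() if k.any() else "",end="; ")
E
python3 k.py
```

```text
jig xyz mm [ 69.4 -55. ] 103.0 toolx.JY deg -0.09 tilt [0.0002 0.0003]
F jig [1.  0.2] -0.1 w 0.004953130531850242 19.45
50 18 [-33. -28. -20.]; 60 9 [-31. -28. -25.]; 70 12 [-30. -21. -16.]; 80 13 [-27. -21. -17.]; 90 14 [-29. -20. -17.]; 100 23 [-37. -21. -13.]; 110 17 [-40. -30. -16.]; 120 2 [-40. -39. -39.];
```

>>> play_rows(increments="0 -0.4 0 0 -1;0 -0.4 0 0 -1;0 -0.4 0 0 -1;0 0 0 0 -1")

```text
clock: 19.83
position: [0.5006, 0.1115, 0.1029]
ee_rot: [-2.062, -2.369, -0.0]
force: [1.0, -0.3, 3.6]
width: 0.001
gripper_force: 1.4
```

>>> play_rows(increments="0 -0.4 0 0 -1;0 -0.4 0 0 -1;0 0 0 0 -1")

```text
clock: 20.08
position: [0.4922, 0.1103, 0.1025]
ee_rot: [-2.062, -2.369, 0.001]
force: [-0.5, 0.5, 0.8]
width: 0.006
gripper_force: 0.3
```

```bash
python3 k.py
```

```text
jig xyz mm [ 69.5 -34.3] 102.5 toolx.JY deg -0.09 tilt [-0.0013 -0.    ]
F jig [0.6 0.4] 0.8 w 0.006085168844531066 20.0833
50 13 [-31. -27. -23.]; 60 6 [-26. -23. -14.]; 70 9 [-19. -12.  -9.]; 80 9 [-14.  -8.  -5.]; 90 8 [-5. -3.  2.]; 100 24 [-16.  -7.   3.]; 110 17 [-28. -13.  -9.]; 120 3 [-36. -18. -15.];
```

>>> play_rows(increments="0 -0.4 0 0 -1;0 -0.4 0 0 -1;0 -0.4 0 0 -1;0 -0.4 0.2 0 -1;0 -0.4 0.2 0 -1")

```text
clock: 20.55
position: [0.4733, 0.1076, 0.0988]
ee_rot: [2.062, 2.37, 0.001]
force: [1.3, 0.5, 5.0]
width: 0.007
gripper_force: 1.8
```

```bash
python3 k.py
```

```text
jig xyz mm [ 69.5 -15.2] 98.8 toolx.JY deg -0.09 tilt [0.0003 0.0003]
F jig [ 0.3 -1.4] 5.0 w 0.007134019284142885 20.55
50 6 [-33. -26. -23.]; 60 9 [-23. -10.  -6.]; 70 4 [-15.  -6.   1.]; 80 9 [-1. 11. 13.]; 90 20 [ 1.  9. 14.]; 100 18 [-10.   3.   8.]; 110 5 [-31. -23.   4.]; 120 0 ;
```

>>> play_rows(increments="0 -0.4 0.2 0 -1;0 -0.4 0.3 0 -1;0 -0.4 0.3 0 -1;0 -0.4 0.3 0 -1;0 -0.3 0.3 0 -1")

```text
clock: 21.02
position: [0.4543, 0.105, 0.0843]
ee_rot: [-2.062, -2.37, 0.0]
force: [1.0, -0.8, 1.5]
width: 0.004
gripper_force: 1.1
```

```bash
python3 k.py
```

```text
jig xyz mm [69.5  4.1] 84.3 toolx.JY deg -0.08 tilt [-0.0001 -0.0001]
F jig [-1.  -0.8] 1.5 w 0.0044019203673414595 21.0167
50 16 [-34. -24.  -9.]; 60 29 [-15.  12.  28.]; 70 11 [16. 25. 26.]; 80 22 [-0. 24. 29.]; 90 3 [17. 19. 22.]; 100 7 [-7. 19. 22.]; 110 6 [-3. 20. 24.]; 120 1 [24. 24. 24.];
```

>>> play_rows(increments="0 0 -1 0 -1;0 -1.1 -0.5 0 -1;0 -1.1 0 0 -1;0 0 0.8 0 -1;0 0 0.3 0 -1")

```text
clock: 21.48
position: [0.4317, 0.1024, 0.0881]
ee_rot: [-2.061, -2.37, -0.0]
force: [-1.0, 0.1, 1.2]
width: -0.001
gripper_force: 0.0
```

>>> play_rows(increments="0 0 0.3 0 -1;0 0 0.3 0 -1;0 0 0.3 0 -1;0 0 0.2 0 -1;0 0 0 0 -1")

```text
clock: 21.9
position: [0.4258, 0.1014, 0.0754]
ee_rot: [-2.056, -2.363, 0.015]
force: [-16.5, -1.0, 8.4]
width: 0.004
gripper_force: 7.1
```

```bash
python3 k.py
```

```text
jig xyz mm [69.9 32.8] 75.4 toolx.JY deg -0.07 tilt [-0.0138 -0.0007]
F jig [ 1.3 16.5] 8.4 w 0.003816737541555784 21.9
50 54 [-33.  -7.  32.]; 60 14 [ 3. 28. 36.]; 70 2 [30. 32. 33.]; 80 2 [37. 43. 48.]; 90 8 [18. 45. 54.]; 100 8 [40. 49. 52.]; 110 7 [35. 47. 55.]; 120 0 ;
```

>>> play_rows(increments="0 0 -1 0 -1;0 0 -1.5 0 -1;0 0 -1.5 0 -1;0 0 -1 0 -1;0 0 0 0 -1")

```text
clock: 22.37
position: [0.4345, 0.1024, 0.1291]
ee_rot: [2.061, 2.369, 0.004]
force: [1.0, 0.8, 0.8]
width: 0.006
gripper_force: 0.0
```

```bash
python3 k.py; python3 - <<'E'
from h import *
p=vision.get_image("scene"); save(p,"down.png",(140,230,170,280),7)
P,r,c=pts(p); a=(P[:,:2]-J0)@np.array([JX,JY]).T*1e3
m=(abs(a[:,0]-70)<8)&(P[:,2]>.05)&(P[:,2]<.1)
for lo in range(-40,50,6):
  k=m&(a[:,1]>=lo)&(a[:,1]<lo+6); print(lo,k.sum(),(1e3*P[k,2].max()).round() if k.any() else "",end="; ")
E
```

```text
jig xyz mm [69.7 24.1] 129.1 toolx.JY deg -0.08 tilt [0.0028 0.0013]
F jig [ 0.7 -1.1] 0.8 w 0.005749398861117558 22.3667
50 59 [-32.  -8.  30.]; 60 11 [12. 31. 34.]; 70 22 [16. 27. 34.]; 80 0 ; 90 0 ; 100 0 ; 110 0 ; 120 0 ; -40 1 54.0; -34 4 59.0; -28 6 57.0; -22 6 58.0; -16 6 60.0; -10 4 60.0; -4 3 59.0; 2 2 58.0; 8 2 57.0; 14 3 76.0; 20 9 77.0; 26 20 79.0; 32 8 78.0; 38 0 ; 44 0 ;
```

View pics/down.png

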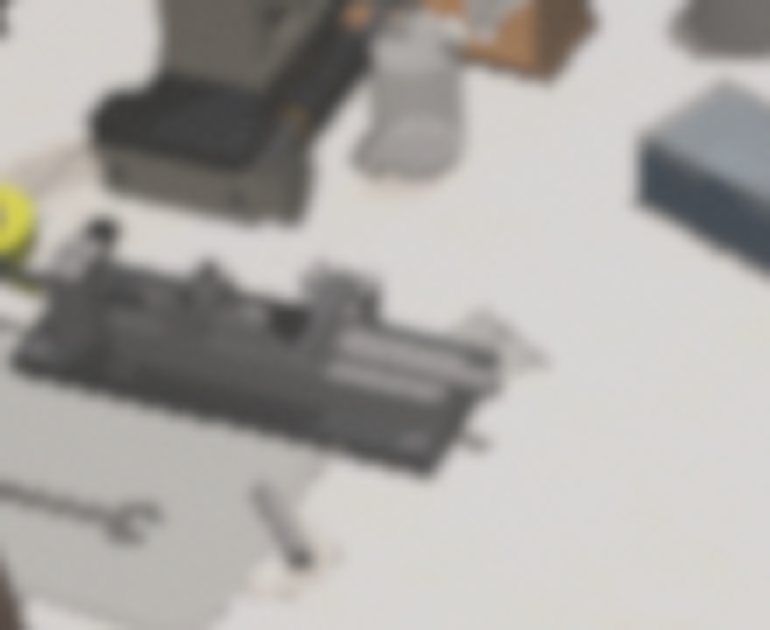

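The arm is now nearly level with the knob under the fingers (knob y 14–34 mm, z ≈ 77 mm). Pressing straight down.

>>> play_rows(increments="0 0 2 0 -1;0 0 2 0 -1;0 0 1 0 -1;0 0 0.2 0 -1;0 0 0 0 -1")

```text
clock: 22.88
position: [0.4323, 0.1015, 0.075]
ee_rot: [-2.063, -2.369, 0.003]
force: [0.6, -0.5, 0.9]
width: 0.003
gripper_force: 0.0
```

```bash
python3 -c "
from h import *
where()"
```

```text
jig xyz mm [69.2 26.3] 75.0 toolx.JY deg -0.12 tilt [-0.002  -0.0011]
F jig [-0.6 -0.5] 0.9 w 0.0030260136002855254 22.8833
```

>>> play_rows(increments="0 0 0.1 0 -1;0 0 0.1 0 -1;0 0 0 0 -1")

```text
clock: 23.13
position: [0.4335, 0.1021, 0.0742]
ee_rot: [2.062, 2.37, 0.002]
force: [-0.0, 0.4, -0.1]
width: 0.002
gripper_force: 0.0
```

>>> play_rows(increments="0 0 0.1 0 -1;0 0 0 0 -1;0 0 0 0 -1")

```text
clock: 23.38
position: [0.4332, 0.1022, 0.0732]
ee_rot: [-2.062, -2.37, -0.001]
force: [-1.5, -1.4, 5.9]
width: 0.004
gripper_force: 2.9
```

>>> play_rows(increments="0 0 0.1 0 -1;0 0 0 0 -1;0 0 0 0 -1")

```text
clock: 23.63
position: [0.433, 0.1021, 0.0725]
ee_rot: [-2.062, -2.369, -0.002]
force: [-4.5, -1.0, 16.5]
width: 0.005
gripper_force: 8.1
```

>>> play_rows(increments="0 0 0.1 0 -1;0 0 0 0 -1;0 0 0 0 -1")

```text
clock: 23.88
position: [0.4329, 0.1021, 0.072]
ee_rot: [-2.062, -2.368, -0.002]
force: [-8.6, -1.3, 27.9]
width: 0.005
gripper_force: 13.9
```

```bash
python3 -c "
from h import *
where()"
```

```text
jig xyz mm [69.6 25.7] 72.0 toolx.JY deg -0.11 tilt [-0.0003  0.002 ]
F jig [-0.1  8.7] 27.9 w 0.005186867855484523 23.8833
```

>>> play_rows(increments="0 0 -0.3 0 -1;0 0 -2 0 -1;0 0 -4 0 -1;-1 0 -4 0 -1;-4 0 -3 0 -1")

```text
clock: 24.3
position: [0.4398, 0.0623, 0.2014]
ee_rot: [2.055, 2.376, 0.003]
force: [2.0, 0.8, 0.0]
width: 0.004
gripper_force: 0.0
```

>>> play_rows(increments="-4 0 0 0 -1;-4 0 0 0 -1;-4 0 0 0 -1;-4 0 0 0 -1;-4 0 0 0 -1")

```text
clock: 24.72
position: [0.4667, -0.1405, 0.1991]
ee_rot: [2.061, 2.371, 0.002]
force: [1.1, 0.2, -0.3]
width: 0.001
gripper_force: 0.0
```

>>> play_rows(increments="-4 0 0 0 -1;-4 0 0 0 -1;-4 0 0 0 -1;-2 0 0 0 -1;0 0 0 0 -1")

```text
clock: 25.13
position: [0.4852, -0.2835, 0.1995]
ee_rot: [2.068, 2.361, -0.004]
force: [-0.1, -0.1, -0.2]
width: 0.006
gripper_force: 0.0
```

```bash
python3 tail.py; python3 k.py; python3 - <<'E'
from h import *
p=vision.get_image("top")
I=ortho(p,J0,JX,.0395,np.arange(-.03,.215,.0004),np.arange(-.06,.06,.0004)); cv2.imwrite("pics/fin.png",cv2.convertScaleAbs(I,alpha=1.6)[...,::-1])
r=I[143:158].mean((0,2)); print([(round(-30+.4*i),int(r[i])) for i in range(425,535,5)]); print([(round(-30+.4*i),int(r[i])) for i in range(0,70,5)])
E
```

```text
jig xyz mm [-319.5   27.7] 199.5 toolx.JY deg -0.44 tilt [ 0.001  -0.0039]
F jig [-0.1  0.1] -0.2 w 0.0056628733689501175 25.1333
tail 13 [-22.  -0.] 0.042
mid 52 [  0. 118.] 0.0414
past 16 [150. 179.] 0.0407
jig xyz mm [-316.6   27.2] 199.0 toolx.JY deg -0.34 tilt [ 0.0002 -0.0017]
F jig [-0.4  0.3] -0.3 w 0.005846371065464861 25.1833
50 64 [-31.  -7.  32.]; 60 11 [ 3. 32. 35.]; 70 20 [22. 29. 37.]; 80 0 ; 90 0 ; 100 0 ; 110 0 ; 120 0 ; [(140, 175), (142, 170), (144, 160), (146, 158), (148, 154), (150, 152), (152, 154), (154, 158), (156, 159), (158, 111), (160, 70), (162, 63), (164, 66), (166, 63), (168, 69), (170, 71), (172, 75), (174, 79), (176, 74), (178, 71), (180, 68), (182, 68)]
[(-30, 202), (-28, 205), (-26, 207), (-24, 196), (-22, 159), (-20, 147), (-18, 159), (-16, 167), (-14, 171), (-12, 168), (-10, 164), (-8, 160), (-6, 155), (-4, 156)]
```

View pics/fin.png

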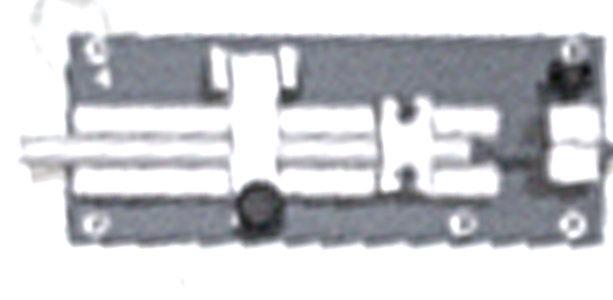

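The final top view shows the tube end against the dark pin nose (col ~470), the arm flat across the tube with its knob at (260,205), and the tail at jig x ≈ -23 mm. The robot is clear of everything, so I'm handing in.

```bash
python3 -c "
from cell import job
print(job.sign_off())"
```

```text
the job is handed in; nothing more can be done
None
```

The tube is in the groove with its end against the stop pin. I felt contact at about 4.7 N, below the roughly 12 N at which the pin slips. The hold-down arm was then swung down and pressed with about 28 N, and I handed the job in at about 25 s; no verdict was shown.

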